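# Take the depth of a blind bore with a rod depth gauge

### The arm

A 6-joint arm with a two-finger parallel gripper is mounted at the origin on the work surface; the furniture and walls round the work are solid. World frame = base frame: x ahead of the robot, y to its left, z up, the work surface at z = 0. Lengths are in m, angles in degrees, forces in N, time in s.
With the tool pointing down it reaches from about 0.4 to 0.825 m from the base axis. Payload 7 kg.
Tool frame: the origin (TCP) lies between the finger pads; the fingertips stand 19 mm ahead of it and the grasp point (between the pads) is the TCP (r.tip_extent is the distance from the TCP to the fingertips, in m); z points along the fingers, y is the direction in which the jaws open and shut (so a half turn about z gives the same grasp; the last joint's range is limited). The gripper opens to 88 mm and grips with 3 to 60 N. Pads are 19 mm wide; open, the fingers measure 130 mm over their backs; the gripper's body (78 mm by 193 mm) begins 47 mm behind the grasp point.
Start: joints at [93.512, 20.546, 0.682, 0, -70.136, -16.507], TCP at [0.152, 0.658, 0.246] pointing down, gripper open.
Joint ranges: [-176.03, 176.03], [-82.01, 121.73], [-58.28, 71.71], [-173.87, 95.51], [-174.79, -0.11], [-173.66, 173.66]. Speed limits (degrees/s): [136.94, 136.94, 172.46, 180, 180, 180].

### API

Orientations are given as [roll, pitch, yaw] about the fixed x, y, z axes, in that order (R = Rz(yaw) Ry(pitch) Rx(roll)).
In Python, from plant import r, capture, workorder, spotter gives the robot as it stands.
- The arm moves only by the tool step_arm, never from a script. Its argument "motion" is a list of rows, each a list of 5 numbers: the finger opening in m, from 0 to 0.0876, then the shift along the tool's x, y, z in m, then the turn about the tool's z in rad. In form: [[grip, dx, dy, dz, roll], ...]. A call has 1 to 5 rows; each row is the pose to reach, as a shift and turn from the pose commanded when the call began, along the tool's axes at that moment; what a row does not reach only later rows make up. A row lasts 1/8 s, in which the tool goes at most 62.5 mm and 10.7 degrees, less where a joint would pass 70% of its speed; a pose out of reach is approached as far as the arm can. A call with a gripper value outside its range is refused whole. The fingers move at their own pace and stop on an object; "newtons" is the grip in N (left out, the last holds). Time passes only in rows, so rows that repeat a pose let the fingers close. It gives the time, the measured TCP pose, the force and the opening at its end, in the units of the state.
- r.get_state(): the state, without advancing time (a new reading comes with each control period).
- capture(name): name is "scene" or "top"; returns a dict with "image" (480x640x3 uint8, red, green, blue), "z_map" (480x640 float32, m along the optical axis (not along the pixel's ray), 0 where there is no reading), "fx", "fy", "cx", "cy" (pixels), "pose" (4x4, takes a point from camera to world coordinates). Camera axes: x right, y down, z forward; pixel columns grow to the right and rows downward; lengths in m; the calibration is good to about 2 mm. A picture is of the moment at which its call begins.
- workorder.close_job(): hands the job in, once; it reports no verdict.
Trained networks look in the newest picture that a camera, given by its name, has taken for a name from the list of things; names that differ only in an ending like _2 or _b are one class to them, and where a whole thing is asked for, a point or a joint stands for the part that bears it (a point fixed in the world has none). Each returns a list of dicts, best first, with "p" (0 to 1); they miss things now and then, are a little off and sometimes report something else, mostly with a low value. They report only what shows in the picture. A call takes as long as a camera call. They do not tell look-alikes from the thing itself.
- spotter.regions_of(camera, label): "mask" (480x640 bool, what is visible of it).
- spotter.tip_of(camera, label): "location" ([x, y, z] in m, in world coordinates, good to about 4 mm: a listed point, or the origin of a listed thing).
The state is a dict: "time_s": time; "joints": joint angles; "qd": joint speeds; "joint_torque": joint torques, N m; "tcp_pos": TCP position; "eef_rot": TCP orientation; "contact_force": force on the tool from outside, world axes, zero at the start; "moment": the same for the moment, N m; "gripper_width": finger opening in m.
Only numpy, scipy, OpenCV 4.12 (cv2) and the standard library are available. Lean on these libraries where they do the work, as an engineer would, in place of code of your own. Each camera call takes 0.05 s, during which the arm holds its last target.

### The job

Lift the depth gauge out of its blue stand by the black knob and lower its rod gently into the bore of the aluminium block until you feel it touch bottom, then let go so that it stands there by itself. Then push the gauge's stop disc down along the rod until it sits on the face of the block, hold it pressed there with a steady 10 to 15 N for a good second, and let go, leaving the gauge standing in the bore with its stop on the face. Never press the rod on the bottom with more than 20 N or the stop on the face with more than 25 N, do not let it drop, even the last few millimetres, and leave the bevel gear, the cross-drilled block and the bottle where they are.

Things in the scene. Friction and masses are not known exactly. Their poses are not given: they have to be found in the camera images.
- gauge: Depth gauge, loose, about 0.2 kg: upright steel rod, 12 mm in diameter, chamfered tip below, black knob (18 mm in diameter) on top. Origin at the rod's lower tip, z up along the rod. The knob spans 82 to 106 mm above the origin; grasp it at any yaw. At the start it hangs in the stand on its stop, tip 12 mm above the bench.
- stop: The gauge's stop: steel disc 60 mm across, 8 mm thick, round the rod, with a brass bush (18 mm across, 3 mm high) on top. Origin: centre of its underside, z up. Slides on the rod with stiff friction (about 5 N) and stays where left. At the start its underside is 68 mm above the rod's tip; it slides up to 40 mm down from there. Fingers straddling the knob, over 24 mm apart, can press on the disc.
- block: Fixed aluminium block 110 x 90 mm and 75 mm high with four dark screw heads (3 mm high) at the corners of its top face. Origin at the centre of its underside, z up.
- bore (a point): Centre of the mouth of the block's only bore, on the top face, 75 mm above the bench; z up. The bore is vertical, blind, 13 mm in diameter with a 1 mm chamfer. Its flat bottom lies between 38 and 62 mm below the mouth; the depth differs each time and can only be felt.
- stand: Fixed blue stand: a column 56 x 56 mm on a foot 90 x 80 mm, 80 mm high, with an upright hole 19 mm in diameter in which the gauge hangs. Origin at the centre of its underside. (Beware: a fixed gearbox casing, up to 0.23 m above the bench top, stands off the bench's left edge, y over 0.4 m.)
- gear: Dark bevel gear lying flat, teeth up, 56 mm in diameter, 26 mm high; bystander. Origin at the centre of its underside.
- bottle: Blue thread-lock bottle with a red cap, standing, 36 mm wide, 123 mm high; bystander. Origin at the centre of its underside.
- cross_block: Grey steel round block with cross-drilled bores, 54 mm in diameter, 36 mm high; bystander. Origin at the centre of its underside.
Things that resemble listed ones, but are neither listed nor needed, are in the scene too. There is more than one size of the gauge; the job needs the largest.

How it is judged (in metres and radians):
On the way, in this order (a step that is already met when the one before it is completed fails the run):
1. the gauge's rod stands on the bottom of the bore by itself, released and upright, with its stop still at least 3 mm above the block's face (horizontal distance between gauge and bore below 0.003 m and angle between gauge's own z axis and vertical below 0.06 rad and z of gauge in the frame of bore below -0.033 m and contact force between the fingers and gauge below 0.1 N and linear speed of gauge below 0.03 m/s and z of stop in the frame of bore above 0.003 m), for 0.2 s.
2. the stop is held on the block's face with more than 4 N for 0.8 s, the rod upright in the bore (horizontal distance between gauge and bore below 0.003 m and angle between gauge's own z axis and vertical below 0.06 rad and z of gauge in the frame of bore below -0.033 m and z of stop in the frame of bore between -0.002 and 0.002 m and contact force between stop and block above 4 N), for 0.8 s.
At the end, for the whole second after the job is handed in: The gauge stands released and at rest in the bore, its tip at least 33 mm below the mouth and within 3 mm of the bore's axis sideways, tilted less than 0.06 rad, the underside of its stop within 2 mm of the block's face (horizontal distance between gauge and bore below 0.003 m and angle between gauge's own z axis and vertical below 0.06 rad and z of gauge in the frame of bore below -0.033 m and z of stop in the frame of bore between -0.002 and 0.002 m and linear speed of gauge below 0.02 m/s and contact force between the fingers and gauge below 0.1 N); the robot touches nothing.
It fails at once if the rod is pressed on the block or the bottom of its bore with more than 20 N while the stop is still more than 3 mm above the face (contact force between gauge and block above 20 N and z of stop in the frame of bore above 0.003 m).
It fails at once if the stop is pressed on the block with more than 25 N (contact force between stop and block above 25 N).
It fails at once if the gauge is let fall (faster than 0.15 m/s with no finger on it) (linear speed of gauge above 0.15 m/s and contact force between the fingers and gauge below 0.1 N).
It fails at once if the bevel gear, the bottle or the cross-drilled block is moved by more than 20 mm (distance of any of gear, bottle, cross_block from where it was at the start of the episode above 0.02 m).
It also fails if it takes over 67 s, if anything falls off the work surface, if the arm or the gripper's body presses on something with over 40 N, if the wrist force passes 120 N, or if a joint passes its speed limit or range.

## Working session

There is one attempt and no reset: what is moved stays moved. The work goes in short steps, Python scripts to look and compute and a tool call to move; the robot and the scene stay as the last step left them, time stands still between calls to the robot, and variables do not carry over. Pictures are saved under pics/ and viewed, and the job is handed in when it is done.

Besides the shell and the picture viewer there is one more tool, called after "Request:" as name([rows], argument=value, ...), one row to a line, values as JSON. step_arm: Moves the arm, as the interface text tells. Its arguments: {"type":"object","properties":{"motion":{"type":"array","items":{"type":"array","items":{"type":"number"}}},"newtons":{"type":"number"}},"required":["motion"]}

```bash
mkdir -p pics; ls; python3 - <<'E'
from plant import r,capture,workorder,spotter
import cv2
s=r.get_state();print(s)
print(r.tip_extent)
for n in("scene","top"):
    c=capture(n);cv2.imwrite(f"pics/{n}0.png",c["image"][:,:,::-1])
    print(n,c["fx"],c["cx"],c["cy"],c["pose"])
    for l in("gauge","stop","bore","block","stand","gear","bottle","cross_block"):
        print(l,[(round(float(d["p"]),2),[round(float(v),4) for v in d["location"]]) for d in spotter.tip_of(n,l)])
print(r.get_state()["time_s"])
E
```

```text
pics
{'time_s': 0.0, 'joints': array([ 9.35113447e+01,  2.05914815e+01,  6.33869415e-01, -2.04120855e-02,
       -7.01354973e+01, -1.65067318e+01]), 'qd': array([ 0.02508171,  0.00720829,  0.00182831, -0.00091664, -0.00227742,
        0.04815398]), 'joint_torque': array([ 2.09980186e-03, -5.82730114e+01,  2.93043441e+01,  6.99674428e+00,
        6.85954874e-03, -1.50661845e-04]), 'tcp_pos': array([0.15170974, 0.65726164, 0.24462194]), 'eef_rot': array([ 1.79905275e+02, -8.05980735e-03, -1.30023320e+01]), 'contact_force': array([-0.12699468,  0.07822775,  0.01788795]), 'moment': array([-0.02551891,  0.00605035, -0.01422291]), 'gripper_width': 0.08777742185982496}
0.019
scene 453.38875555590704 307.6651298697682 245.03678321380607 [[-0.89154935 -0.27141038  0.36259641  0.26482497]
 [-0.45288761  0.54429609 -0.70614062  0.6607571 ]
 [-0.00570591 -0.79377464 -0.60818522  0.58125799]
 [ 0.          0.          0.          1.        ]]
gauge [(0.78, [0.453, 0.203, 0.0048])]
stop [(0.79, [0.5735, 0.2073, 0.0815]), (0.58, [0.4561, 0.1995, 0.0402]), (0.38, [0.5721, 0.3214, 0.0452])]
bore [(0.
[... 311 characters left out ...]
63279e-01  4.28532157e-01]
 [-9.99922258e-01 -4.71713031e-04 -1.24601321e-02  6.58883850e-02]
 [ 1.23308628e-02 -1.85771905e-01 -9.82515521e-01  9.34080365e-01]
 [ 0.00000000e+00  0.00000000e+00  0.00000000e+00  1.00000000e+00]]
gauge [(0.68, [0.5721, 0.208, 0.011]), (0.63, [0.5751, 0.3227, 0.0016]), (0.55, [0.4563, 0.1998, 0.003])]
stop [(0.69, [0.453, 0.2011, 0.0423]), (0.65, [0.5722, 0.3222, 0.0471]), (0.55, [0.5745, 0.2123, 0.0801])]
bore [(0.85, [0.521, -0.2405, 0.0745])]
block [(0.93, [0.5054, -0.2283, 0.0045])]
stand [(0.66, [0.5714, 0.2111, -0.0016])]
gear [(0.92, [0.5801, -0.0078, 0.0008])]
bottle [(0.89, [0.7049, 0.0511, 0.0002])]
cross_block [(0.95, [0.4377, 0.0104, -0.0009])]
0.9
```

View pics/scene0.png

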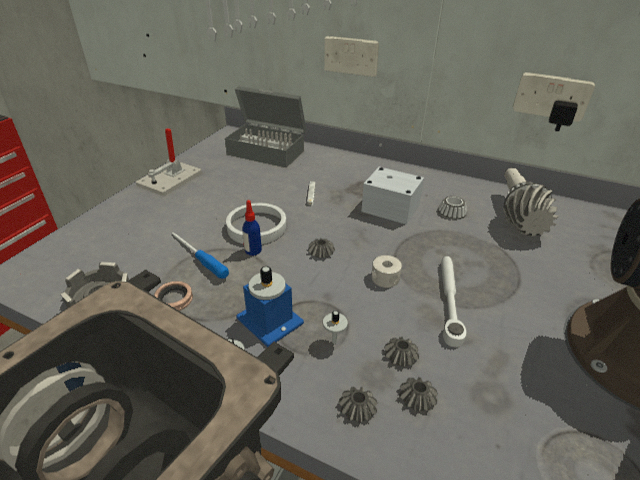

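View pics/top0.png

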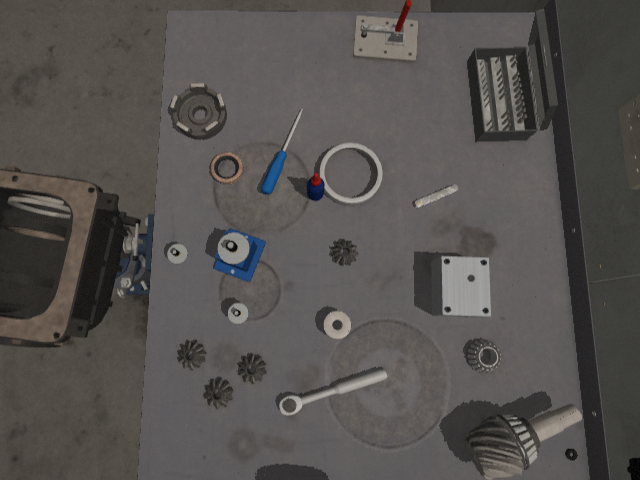

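Candidates for the gauge, in the top picture: A is at (233,247) in the blue stand, B at (177,252), and C at (237,313). B and C are small gauges standing free. A has the 60 mm disc and hangs in the stand, so it fits. Next I'll confirm it in a crop and measure.

```bash
cat > h.py <<'E'
from plant import r,capture,workorder,spotter
import cv2,numpy as np
def ray(c,u,v,z):
    "intersect pixel ray with plane z"
    d=c["pose"][:3,:3]@np.array([(u-c["cx"])/c["fx"],(v-c["cy"])/c["fy"],1]);o=c["pose"][:3,3]
    return o+d*(z-o[2])/d[2]
def cloud(c):
    v,u=np.mgrid[:480,:640];d=c["z_map"]
    P=np.stack([(u-c["cx"])/c["fx"]*d,(v-c["cy"])/c["fy"]*d,d],-1)@c["pose"][:3,:3].T+c["pose"][:3,3]
    P[d<=0]=np.nan
    return P
def proj(c,p):
    q=c["pose"][:3,:3].T@(np.asarray(p)-c["pose"][:3,3]);return np.array([c["fx"]*q[0]/q[2]+c["cx"],c["fy"]*q[1]/q[2]+c["cy"]])
def crop(c,u,v,w,h,k,name):
    im=c["image"][max(0,v-h):v+h,max(0,u-w):u+w,::-1]
    cv2.imwrite("pics/"+name,cv2.resize(im,None,fx=k,fy=k,interpolation=cv2.INTER_CUBIC))
def st():
    s=r.get_state();print("t",round(s["time_s"],2),"tcp",np.round(s["tcp_pos"],4),"rot",np.round(s["eef_rot"],2),"F",np.round(s["contact_force"],2),"w",round(s["gripper_width"],4));return s
E
python3 - <<'E'
from h import *
cs={n:capture(n) for n in("scene","top")}
a=cs["top"];b=cs["scene"]
def cr(c,u,v,w,h,k):
    return cv2.resize(c["image"][v-h:v+h,u-w:u+w,::-1],None,fx=k,fy=k,interpolation=cv2.INTER_CUBIC)
top=np.hstack([cr(a,210,265,50,35,4),cr(a,467,285,50,35,4)])
bot=np.hstack([cr(b,280,300,50,35,4),cr(b,393,193,50,35,4)])
cv2.imwrite("pics/crop1.png",np.vstack([top,bot]))
for n,c in cs.items():
    P=cloud(c)
    # block top
    m=(abs(P[...,2]-.075)<.004)&(abs(P[...,0]-.51)<.09)&(abs(P[...,1]+.23)<.09)
    q=P[m];print(n,"blocktop",len(q),q.mean(0),q.min(0),q.max(0), np.median(q[:,2]))
    # bore: dark pixels within face
    uv=proj(c,[.52,-.2395,.075]);print("bore guess uv",uv)
    # disc top
    m=(abs(P[...,2]-.088)<.006)&(abs(P[...,0]-.574)<.06)&(abs(P[...,1]-.208)<.06)
    q=P[m];print("disc",len(q),np.median(q[:,2]),q.min(0),q.max(0))
    m=(abs(P[...,2]-.118)<.006)&(abs(P[...,0]-.574)<.06)&(abs(P[...,1]-.208)<.06)
    q=P[m];print("knobtop",len(q),np.median(q[:,2]),q.mean(0))
    (x)=cv2.minAreaRect(np.argwhere(m)[:,::-1].astype(np.float32)) if len(q) else None
    print(x)
    g=c["image"].astype(int).sum(2);u,v=np.round(uv).astype(int);print(g[v-6:v+7,u-8:u+9])
E
```

```text
scene blocktop 1048 [ 0.49968265 -0.22182159  0.07485228] [ 0.4452754  -0.27407593  0.07100653] [ 0.55790583 -0.17740035  0.07895498] 0.07486015125682638
bore guess uv [387.78690698 176.15814002]
disc 685 0.08782101905037126 [0.54172027 0.17909617 0.08205565] [0.60094997 0.23998059 0.09304213]
knobtop 88 0.1175304314503807 [0.57074677 0.21097611 0.11699059]
((265.5, 271.0), (8.0, 11.0), 90.0)
[[443 429 436 509 568 575 570 577 584 577 577 566 534 505 484 459 453]
 [606 594 608 605 584 596 575 584 569 571 577 577 576 579 571 554 555]
 [584 581 583 582 585 583 589 590 582 588 578 583 564 572 577 568 570]
 [576 576 571 580 578 584 573 583 588 584 587 586 590 578 583 578 576]
 [575 576 564 577 574 575 568 577 568 576 579 589 585 578 578 586 582]
 [583 582 579 569 581 570 568 526 509 494 507 518 569 565 578 579 590]
 [572 582 583 574 573 586 530 387 353 350 336 377 508 561 564 569 567]
 [566 567 568 570 585 583 527 364 301 307 291 272 452 550 562 559 555]
 [573 578 556 573 560 572 568 498 451 464 463 438 517 566 581 577 560]
 [566 571 574 568 566 561 569 580 581 569 586 580 577 582 575 575
[... 837 characters left out ...]
458 470 465 428 394 390 417 435 453 464 469 470 473 484 488]
 [464 460 459 463 400 301 240 232 280 356 421 462 462 463 476 479 478]
 [459 466 455 437 245 187 192 186 179 229 356 456 465 469 470 478 479]
 [467 466 456 362 196 190 191 183 187 174 285 453 463 466 470 478 480]
 [464 466 452 326 194 188 181 185 185 183 254 452 462 461 476 479 481]
 [458 457 453 380 241 181 174 181 178 189 280 451 464 464 468 478 485]
 [454 471 456 453 351 207 179 179 205 250 378 456 464 470 474 478 481]
 [458 467 452 467 446 341 312 288 302 376 445 458 465 462 472 478 483]
 [468 462 453 459 470 450 444 422 418 462 451 456 465 462 469 479 484]
 [460 469 455 463 472 469 465 457 472 461 451 453 462 467 470 478 484]]
```

View pics/crop1.png

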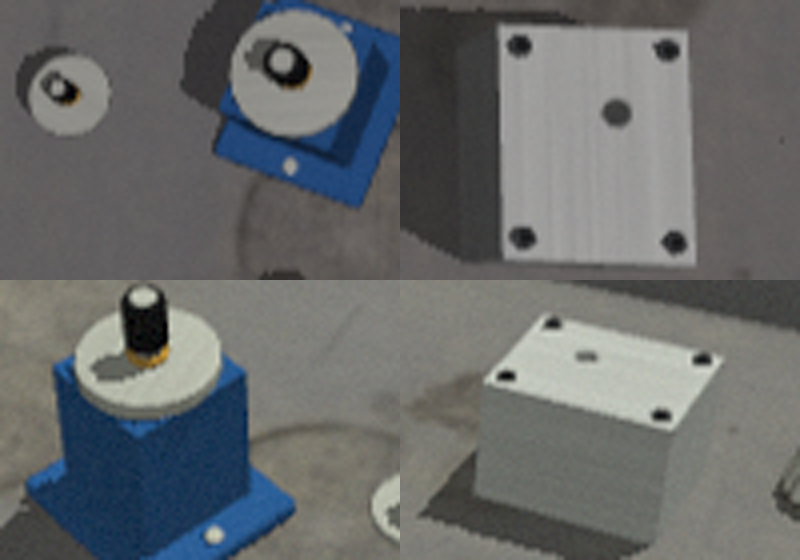

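The crop confirms it. A has a 60 mm disc with a brass bush and a black knob, and B's disc is only about 40 mm. The bore shows at top (472,277) and is the only dark hole apart from the four corner screws. Now sub-pixel centres from both cameras.

```bash
cat > m.py <<'E'
from h import *
def bore(c):
    uv=proj(c,[.52,-.2395,.075]);u,v=np.round(uv).astype(int)
    g=c["image"].astype(float).sum(2)[v-8:v+9,u-10:u+11]
    bg=np.median(g);w=np.clip(bg-g-30,0,None)
    vv,uu=np.mgrid[v-8:v+9,u-10:u+11]
    n,l=cv2.connectedComponents((w>0).astype(np.uint8))
    k=np.argmax(np.bincount(l[w>0]));w=w*(l==k)
    return ray(c,(uu*w).sum()/w.sum(),(vv*w).sum()/w.sum(),.075)
def disc(c,xy,z=.088):
    P=cloud(c);m=(abs(P[...,2]-z)<.006)&(np.hypot(P[...,0]-xy[0],P[...,1]-xy[1])<.04)
    g=c["image"].astype(int);m2=(g.min(2)>120)
    pts=np.argwhere(m)[:,::-1].astype(float)
    X=np.array([ray(c,u,v,z) for u,v in pts])
    (cx,cy),rad=cv2.minEnclosingCircle(X[:,:2].astype(np.float32)*1000)
    return cx,cy,rad
E
python3 - <<'E'
from m import *
for n in("scene","top"):
    c=capture(n)
    print(n,bore(c),disc(c,(.572,.209)))
    P=cloud(c);m=(P[...,2]>.098)&(np.hypot(P[...,0]-.572,P[...,1]-.209)<.025)
    q=P[m];print(len(q),q.min(0),q.max(0));mt=m&(P[...,2]>.1145);print("knobtop",P[mt].mean(0), "n",mt.sum())
    g=c["image"].astype(int)
    t=m&(g.min(2)>100); p=np.argwhere(t).mean(0)[::-1];print("knob-top bright",p,ray(c,*p,.118))
E
```

```text
scene [ 0.53246782 -0.27343238  0.075     ] (568.9874267578125, 214.92196655273438, 35.02476501464844)
167 [0.56268745 0.2019307  0.09800478] [0.58042493 0.21860485 0.1196629 ]
knobtop [0.57099379 0.21060384 0.11752559] n 77
knob-top bright [264.87096774 269.12903226] [0.5730274  0.20844598 0.118     ]
top [ 0.51887103 -0.23658992  0.075     ] (569.2859497070312, 207.1793212890625, 33.64570999145508)
95 [0.56491853 0.20031869 0.09961625] [0.58171668 0.21679281 0.12058065]
knobtop [0.57321203 0.20917326 0.11746432] n 73
knob-top bright [230.         244.70833333] [0.57429617 0.20933915 0.118     ]
```

```bash
python3 - <<'E'
from m import *
for n in("scene","top"):
    c=capture(n)
    uv=proj(c,[.52,-.2395,.075]);u,v=np.round(uv).astype(int)
    a=5 if n=="scene" else 6
    g=c["image"].astype(float).sum(2)[v-a+1:v+a,u-6:u+7];vv,uu=np.mgrid[v-a+1:v+a,u-6:u+7]
    w=np.clip(np.median(g)-g-40,0,None)
    for p in (w,(w>100)*1.):
        print(n,(uu*p).sum()/p.sum(),(vv*p).sum()/p.sum(),ray(c,(uu*p).sum()/p.sum(),(vv*p).sum()/p.sum(),.075))
    # disc colour fit: whitish pixels around
    uv=proj(c,[.573,.209,.091]);u,v=np.round(uv).astype(int)
    g=c["image"].astype(int)[v-30:v+30,u-35:u+35]
    m=((g.max(2)-g.min(2))<40)&(g.min(2)>125)
    num,l,s,ce=cv2.connectedComponentsWithStats(m.astype(np.uint8))
    k=1+np.argmax(s[1:,4]);cn=cv2.findContours((l==k).astype(np.uint8),0,1)[0][0][:,0]
    h=cv2.convexHull(cn)[:,0]+[u-35,v-30]
    X=np.array([ray(c,*p,.088)[:2] for p in h])
    A=np.c_[2*X,np.ones(len(X))];s=np.linalg.lstsq(A,(X**2).sum(1),rcond=None)[0];R=np.sqrt(s[2]+s[0]**2+s[1]**2)
    print("disc fit",s[:2],R)
    # screws of block
E
```

```text
scene 389.2588097102584 176.68128425998435 [ 0.51619584 -0.23865261  0.075     ]
scene 389.0 176.5 [ 0.51699955 -0.23919978  0.075     ]
disc fit [0.57200002 0.20738481] 0.030135401246766697
top 470.7552666425906 277.8445889009269 [ 0.51888214 -0.23658693  0.075     ]
top 470.89473684210526 277.7894736842105 [ 0.51898579 -0.23685688  0.075     ]
disc fit [0.57381538 0.20871768] 0.02847602151310652
```

Request:
step_arm([
  [0.0876,0,0,-0.06,0.15],
  [0.0876,0.02,0.013,-0.11,0.3],
  [0.0876,0.07,0.047,-0.11,0.45],
  [0.0876,0.12,0.08,-0.11,0.6],
  [0.0876,0.17,0.113,-0.11,0.75],
])

```text
time_s: 1.82
tcp_pos: [0.2929, 0.5079, 0.3559]
eef_rot: [-180.0, 0.0, -56.2]
contact_force: [1.1, 0.1, 0.1]
gripper_width: 0.0874
```

Request:
step_arm([
  [0.07,0.06,-0.01,0,0.07],
  [0.06,0.12,-0.02,0.01,0.122],
  [0.06,0.18,-0.029,0.02,0.122],
  [0.06,0.24,-0.039,0.03,0.122],
  [0.06,0.3,-0.048,0.05,0.122],
])

```text
time_s: 2.45
tcp_pos: [0.5003, 0.2872, 0.3067]
eef_rot: [-179.9, 0.0, -62.9]
contact_force: [1.4, 1.1, 0.9]
gripper_width: 0.0602
```

```bash
cat > d.py <<'E'
import sys
from h import *
s=st();t=np.array([float(x) for x in sys.argv[1:4]])
from scipy.spatial.transform import Rotation as R
print("tool delta",np.round(R.from_euler("xyz",s["eef_rot"],degrees=True).as_matrix().T@(t-s["tcp_pos"]),4), "j",np.round(s["joints"],1))
E
python3 d.py .573 .2088 .16
```

```text
t 2.45 tcp [0.5003 0.2872 0.3067] rot [-1.7987e+02  3.0000e-02 -6.2940e+01] F [1.45 1.13 0.92] w 0.0602
tool delta [ 0.103  -0.0288  0.1467] j [ 49.3   9.3  -6.6   0.  -74.  -22.2]
```

Request:
step_arm([
  [0.06,0.05,-0.014,0.03,0],
  [0.06,0.095,-0.027,0.08,0],
  [0.06,0.103,-0.0288,0.13,0],
  [0.06,0.103,-0.0288,0.146,0],
  [0.06,0.103,-0.0288,0.146,0],
])

```text
time_s: 3.08
tcp_pos: [0.5712, 0.2102, 0.1599]
eef_rot: [179.9, -0.0, -62.9]
contact_force: [0.2, 0.1, 1.0]
gripper_width: 0.06
```

```bash
python3 d.py .573 .2088 .1135; python3 - <<'E'
from h import *
c=capture("scene");u,v=np.round(proj(c,[.573,.209,.12])).astype(int);crop(c,u,v,60,50,6,"g1.png")
st()
E
```

```text
t 3.08 tcp [0.5712 0.2102 0.1599] rot [ 1.7993e+02 -4.0000e-02 -6.2930e+01] F [0.18 0.07 0.96] w 0.06
tool delta [ 0.002  -0.0011  0.0464] j [ 38.6  18.2 -14.6   0.  -57.3 -11.5]
t 3.12 tcp [0.5718 0.2109 0.1615] rot [-1.7991e+02 -2.0000e-02 -6.2890e+01] F [ 0.07 -0.39  1.03] w 0.0604
```

View pics/g1.png

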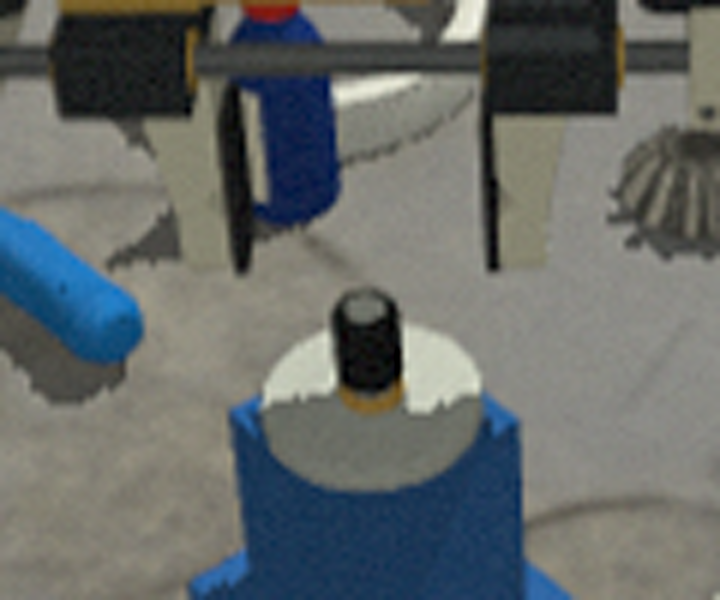

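Request:
step_arm([
  [0.06,0.001,-0.0005,0.025,0],
  [0.06,0.0015,-0.0005,0.047,0],
  [0.06,0.0015,-0.0005,0.047,0],
  [0.03,0.0015,-0.0005,0.047,0],
  [0.01,0.0015,-0.0005,0.047,0],
], newtons=20)

```text
time_s: 3.75
tcp_pos: [0.5732, 0.2096, 0.1148]
eef_rot: [-179.8, 0.0, -62.9]
contact_force: [-1.0, -0.9, 0.0]
gripper_width: 0.0456
```

Request:
step_arm([
  [0.01,0,0,0,0],
  [0.01,0,0,0,0],
])

```text
time_s: 4.0
tcp_pos: [0.5726, 0.2089, 0.1134]
eef_rot: [-180.0, 0.0, -63.0]
contact_force: [0.4, -0.0, 0.0]
gripper_width: 0.0258
```

```bash
python3 - <<'E'
from m import *
st()
c=capture("scene");u,v=np.round(proj(c,[.573,.209,.11])).astype(int);crop(c,u,v,60,50,6,"g2.png")
st()
E
```

```text
t 4.0 tcp [0.5726 0.2089 0.1134] rot [-1.7997e+02  1.0000e-02 -6.2960e+01] F [ 0.38 -0.    0.  ] w 0.0258
t 4.05 tcp [0.5725 0.2088 0.1132] rot [-179.98    0.    -62.96] F [ 0.23 -1.04 -0.37] w 0.0216
```

View pics/g2.png

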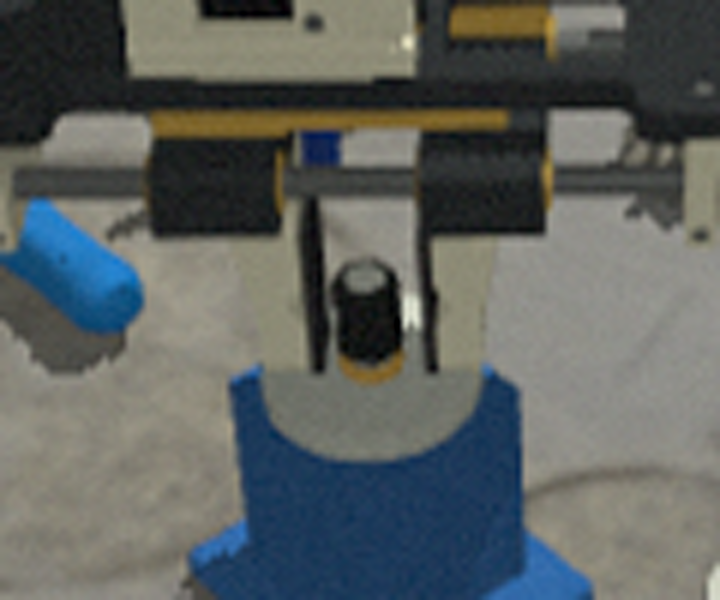

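Request:
step_arm([
  [0.01,0,0,0,0],
  [0.01,0,0,0,0],
  [0.01,0,0,-0.005,0],
  [0.01,0,0,-0.015,0],
  [0.01,0,0,-0.03,0],
])

```text
time_s: 4.68
tcp_pos: [0.5721, 0.2086, 0.1435]
eef_rot: [179.9, -0.0, -63.0]
contact_force: [-0.6, 0.3, -2.0]
gripper_width: 0.0163
```

Request:
step_arm([
  [0.01,0,0,-0.025,0],
  [0.01,0,0,-0.05,0],
  [0.01,0,0,-0.075,0],
  [0.01,0,0,-0.085,0],
  [0.01,0,0,-0.085,0],
])

```text
time_s: 5.3
tcp_pos: [0.5725, 0.209, 0.2288]
eef_rot: [-179.9, 0.0, -63.0]
contact_force: [-0.1, -0.5, -2.3]
gripper_width: 0.0159
```

```bash
python3 - <<'E'
from m import *
c=capture("scene");u,v=np.round(proj(c,[.573,.209,.17])).astype(int);crop(c,u,v,60,50,6,"g3.png")
E
python3 d.py .518 -.2380 .22
```

```text
t 5.35 tcp [0.5721 0.2087 0.2277] rot [ 1.7999e+02  2.0000e-02 -6.2970e+01] F [ 0.1   0.45 -3.08] w 0.0164
tool delta [0.3733 0.2512 0.0076] j [ 38.4  15.1  -9.5  -0.  -65.4 -11.3]
```

View pics/g3.png

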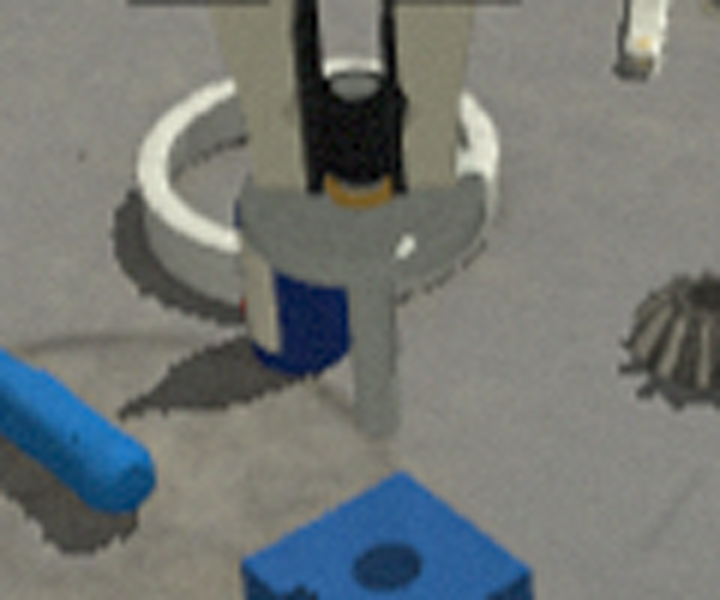

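The gauge is held by the knob and hangs clear of the stand: knob at crop (358,120), tip at crop (378,435). I'll check the tilt against the projected vertical.

```bash
python3 - <<'E'
from m import *
c=capture("scene")
u0,v0=np.round(proj(c,[.573,.209,.17])).astype(int);o=np.array([u0-60,v0-50])
for z in (.233,.2,.19,.18,.15,.128): print(z,(proj(c,[.572,.2088,z])-o)*6)
g=cv2.cvtColor(c["image"],cv2.COLOR_RGB2GRAY)
for v in range(v0-3,v0+23,3): print((v-v0+50)*6, g[v,u0-8:u0+14])
E
```

```text
0.233 [343.4399491   88.05462694]
0.2 [352.83484691 202.42179423]
0.19 [355.57040954 235.72269396]
0.18 [358.25664473 268.42311442]
0.15 [366.03237621 363.07963978]
0.128 [371.47921514 429.38579359]
282 [ 92  95 103 101 107 113 113 115 109 108 110 109 108 100 105 114 111 117
 103  95 104  98]
300 [ 28  23  29  32  34  34  73 102 108 112 109 107 105  95  86  97 126 131
 130 132 130 131]
318 [ 24  30  31  40  25  34  59 104 107 106 110 107 106  96 105 127 129 129
 129 133 131 132]
336 [ 29  24  32  36  34  36  51  96 109 109 111 106 106 101  95 132 134 130
 131 132 136 134]
354 [ 39  34  24  28  38  99 136 107 106 110 109 110 106 100  92 132 135 134
 134 132 133 135]
372 [ 55  89 136 143 138 137 136 114 106 109 112 107 104 103  93 133 136 133
 136 132 137 132]
390 [112  96  96 109 117 126 134 116 104 109 109 107 109 103 116 129 132 133
 135 135 134 133]
408 [130 125 118 113 110 108 105 111 105 106 111 109 108 109 113 125 135 134
 134 139 133 133]
426 [138 137 135 132 132 128 125 121 107 107 108 109 109 108 116 127 136 133
 136 137 139 138]
```

Request:
step_arm([
  [0.01,0.02,0.013,0,0],
  [0.01,0.056,0.038,0,0],
  [0.01,0.098,0.066,0,0],
  [0.01,0.14,0.094,0,0],
  [0.01,0.182,0.1225,0,0],
])

```text
time_s: 6.02
tcp_pos: [0.5449, -0.0113, 0.2272]
eef_rot: [179.9, 0.0, -63.0]
contact_force: [0.4, 0.1, -1.3]
gripper_width: 0.0161
```

Request:
step_arm([
  [0.01,0.042,0.028,0,0],
  [0.01,0.084,0.0565,0,0],
  [0.01,0.126,0.085,0,0],
  [0.01,0.165,0.111,0,0],
  [0.01,0.18,0.121,0,0],
])

```text
time_s: 6.65
tcp_pos: [0.5185, -0.2269, 0.2271]
eef_rot: [179.9, 0.1, -63.1]
contact_force: [0.3, -0.1, -2.8]
gripper_width: 0.0159
```

```bash
python3 d.py .518 -.2380 .1965
```

```text
t 6.65 tcp [ 0.5185 -0.2269  0.2271] rot [ 1.7991e+02  5.0000e-02 -6.3110e+01] F [ 0.28 -0.12 -2.77] w 0.0159
tool delta [0.0097 0.0054 0.0306] j [ -3.8  11.2 -14.8   0.  -64.1  30.7]
```

Request:
step_arm([
  [0.01,0.006,0.003,0.005,0],
  [0.01,0.0105,0.0055,0.02,0],
  [0.01,0.0105,0.0055,0.03,0],
  [0.01,0.0105,0.0055,0.03,0],
  [0.01,0.0105,0.0055,0.03,0],
])

```text
time_s: 7.28
tcp_pos: [0.5204, -0.2357, 0.1981]
eef_rot: [-180.0, -0.0, -62.9]
contact_force: [-1.2, 0.6, -2.3]
gripper_width: 0.0162
```

```bash
python3 - <<'E'
from m import *
st()
c=capture("scene");u,v=np.round(proj(c,[.518,-.238,.11])).astype(int);crop(c,u,v,40,35,9,"b1.png")
st(); print(u,v)
c2=capture("top");print(proj(c2,[.518,-.238,.075]));crop(c2,471,278,50,40,7,"b1t.png")
s=st()
E
```

```text
t 7.28 tcp [ 0.5204 -0.2357  0.1981] rot [-1.80e+02 -1.00e-02 -6.29e+01] F [-1.18  0.58 -2.29] w 0.0162
t 7.33 tcp [ 0.5205 -0.2358  0.1984] rot [-1.7998e+02 -3.0000e-02 -6.2900e+01] F [-0.71  0.12 -2.27] w 0.0162
390 163
[471.53440211 278.31264899]
t 7.38 tcp [ 0.5204 -0.2359  0.1985] rot [-1.7996e+02 -3.0000e-02 -6.2920e+01] F [-0.3   0.4  -2.08] w 0.016
```

View pics/b1.png

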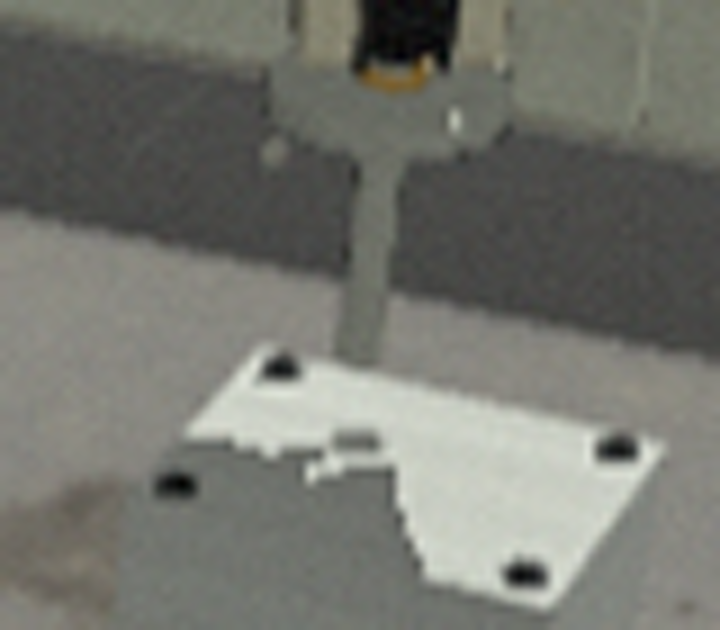

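View pics/b1t.png

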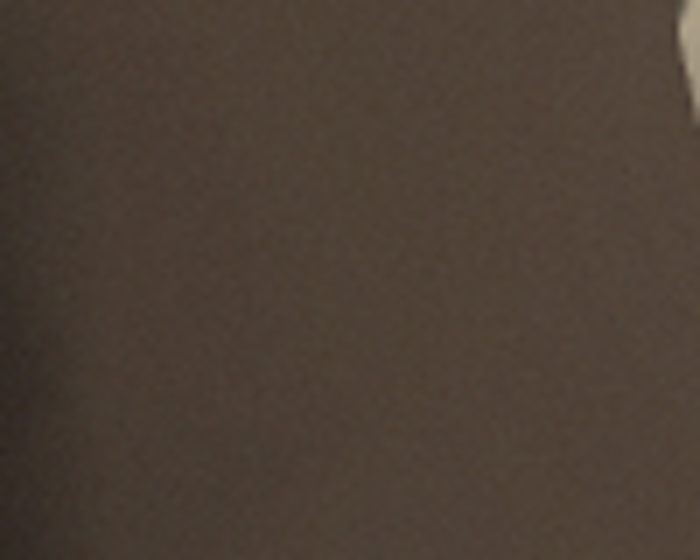

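The tip is at crop (357,365), hovering almost above the bore at crop (358,440). I'll quantify the offset in this same image.

```bash
cat > off.py <<'E'
from m import *
s=st();c=capture("scene");g=cv2.cvtColor(c["image"],cv2.COLOR_RGB2GRAY).astype(float)
tip=s["tcp_pos"]-[0,0,.1014]
b0=np.array([389.13,176.6])   # bore pixel measured before
B=ray(c,*b0,.075)
print("bore by scene cam",B)
# rod edges per row
for v in range(164,182): print(v,g[v,380:402].astype(int))
for z in (.075,.085,.097,.12,.15): print(z,proj(c,[B[0],B[1],z]).round(2))
e=proj(c,[B[0],B[1],tip[2]])
for d in ([.001,0,0],[0,.001,0],[0,0,.001]): print(d,(proj(c,np.r_[B[:2],tip[2]]+d)-e).round(3))
E
python3 off.py; sed -i 's/range(164,182)/range(150,166)/' off.py; python3 off.py | sed -n 3,18p; python3 d.py 0 0 0
```

```text
t 7.38 tcp [ 0.5204 -0.2359  0.1985] rot [-1.7996e+02 -3.0000e-02 -6.2920e+01] F [-0.3   0.4  -2.08] w 0.016
bore by scene cam [ 0.51658212 -0.23888496  0.075     ]
164 [136 137 139 139 138 137 140 115 101 110 108 108 123 137 134 136 134 136
 135 132 133 132]
165 [137 130 130 133 135 134 136 105 105 111 109 110 123 139 139 139 137 135
 134 133 134 133]
166 [153 133 133 135 133 131 139 113 107 107 109 109 124 136 135 136 137 140
 137 136 135 133]
167 [129  92 112 143 143 141 134 112 103 107 108 110 131 131 139 132 133 137
 137 135 134 135]
168 [ 50  45  66 140 181 181 175 151 135 119 110 121 131 135 132 134 133 136
 133 136 139 136]
169 [ 48  42  57 139 204 209 212 200 185 175 169 165 151 146 132 132 135 132
 135 137 135 134]
170 [160 156 156 185 207 207 204 208 209 211 211 201 188 184 173 162 163 147
 133 131 131 135]
171 [217 219 219 211 214 211 208 205 207 207 204 204 209 207 208 199 201 183
 173 163 159 140]
172 [207 209 208 210 209 209 210 209 209 207 208 205 204 204 206 203 205 208
 209 196 201 183]
173 [204 204 199 206 202 206 208 210 212 211 210 210 211 207 206 203 203 205
 20
[... 1219 characters left out ...]
 110  77  74  71  74
  67  71  74  73]
153 [ 72  74  71  74  74  74  74  69  70 101 106 106 110 107  79  73  76  73
  73  71  70  73]
154 [ 70  67  71  74  71  75  73  75  74 101 108 111 113 105  79  73  71  73
  73  72  75  67]
155 [ 67  72  73  72  70  71  72  75  61  95 109 111 110  91  77  75  72  69
  72  72  73  71]
156 [ 71  73  72  73  73  75  69  74  59 102 113 112 112  83  69  68  75  70
  77  72  71  71]
157 [ 97  81  71  75  71  66  73  68  67 104 112 115 108  77  69  70  73  72
  72  68  71  69]
t 7.47 tcp [ 0.5203 -0.236   0.1985] rot [-1.7996e+02 -3.0000e-02 -6.2940e+01] F [-0.38 -0.32 -1.75] w 0.0163
tool delta [-0.447   0.3561  0.198 ] j [ -4.8  12.9 -16.5   0.  -60.5  31.8]
```

The tip is about 1 px left of the bore axis at the same height, which is about 2.3 mm along tool +y. Depth agrees within about 1 mm. I'll shift and lower to just above the face.

Request:
step_arm([
  [0.01,0,0.0023,0.005,0],
  [0.01,0,0.0023,0.012,0],
  [0.01,0,0.0023,0.016,0],
  [0.01,0,0.0023,0.016,0],
  [0.01,0,0.0023,0.016,0],
])

```text
time_s: 8.1
tcp_pos: [0.5181, -0.2373, 0.1821]
eef_rot: [180.0, -0.0, -63.0]
contact_force: [-0.3, 0.1, -1.6]
gripper_width: 0.0161
```

```bash
python3 - <<'E'
from m import *
s=st();c=capture("scene");g=cv2.cvtColor(c["image"],cv2.COLOR_RGB2GRAY).astype(float)
for v in range(163,181): print(v,g[v,380:400].astype(int))
crop(c,390,163,40,35,9,"b2.png")
st()
E
```

```text
t 8.1 tcp [ 0.5181 -0.2373  0.1821] rot [ 1.800e+02 -1.000e-02 -6.295e+01] F [-0.32  0.13 -1.63] w 0.0161
163 [137 134 139 142 138 136 136 135 120 103 107 110 109 108 124 133 130 131
 131 128]
164 [135 136 136 138 135 136 137 140 129 107 106 109 111 103 132 137 134 134
 133 134]
165 [133 133 136 133 137 134 134 141 121 106 108 110 109 105 135 135 141 139
 136 136]
166 [153 130 136 137 133 133 135 136 113 105 109 112 107 115 137 138 134 135
 136 135]
167 [131  93 113 143 146 140 137 138 102 104 108 110 107 122 134 132 133 131
 135 139]
168 [ 47  41  69 142 178 186 179 170 115 103 111 110 103 122 135 133 137 135
 137 137]
169 [ 42  43  59 138 204 208 211 207 123 104 108 110 105 136 135 133 131 131
 137 132]
170 [156 155 157 184 207 209 208 215 122 102 113 110 107 162 172 160 163 142
 136 131]
171 [216 218 215 212 213 212 208 197 115 102 110 106 103 181 208 196 200 182
 174 161]
172 [207 212 211 209 212 205 216 184 107 105 108 108 103 190 207 208 206 206
 206 199]
173 [204 202 205 204 205 207 213 202 118 101 109 107 120 201 211 208 206 203
 205 203]
174 [210 208 206 207 205 208 207 211 140 114 103 123 170 206 206 209 210 209
 210 205]
175 [174 208 209 208 208 208 209 190 153 138 125 154 204 209 206 208 208 206
 209 211]
176 [104 168 175 209 183 176 171 143 134 129 129 132 184 202 205 204 203 205
 204 205]
177 [106 106 103 166 120 105 102 109 109 112 106 100 162 203 207 207 205 206
 200 201]
178 [112 112 111 107 106 111 106 108 161 169 167 164 189 174 169 174 168 166
 198 203]
179 [110 109 109 107 110 110 109 100 202 214 181 178 177 117 100 108 108 101
 199 205]
180 [108 112 112 113 110 112 109 106 163 175 115 104 103 109 113 110 110 105
 199 207]
t 8.15 tcp [ 0.5181 -0.2373  0.1822] rot [-1.7999e+02 -1.0000e-02 -6.2960e+01] F [-0.15  0.77 -2.98] w 0.0162
```

View pics/b2.png

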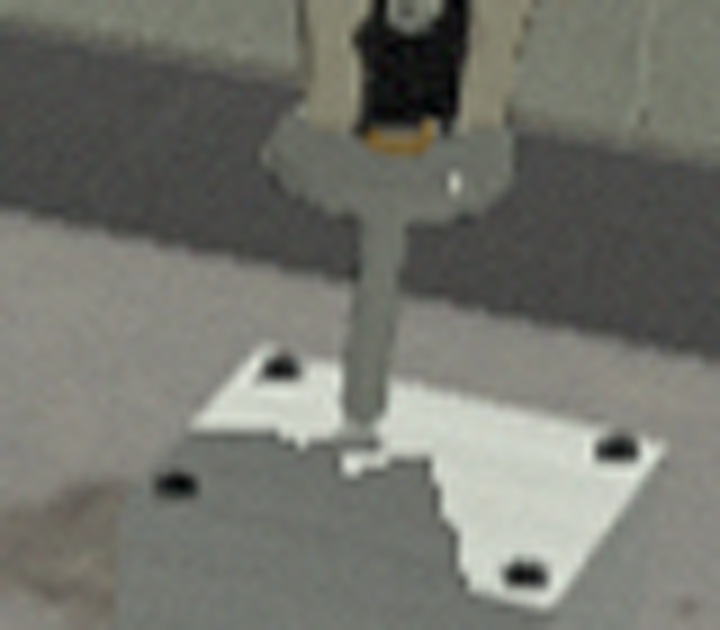

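Request:
step_arm([
  [0.01,0,-0.0002,0.0015,0],
  [0.01,0,-0.0002,0.003,0],
  [0.01,0,-0.0002,0.0045,0],
  [0.01,0,-0.0002,0.0045,0],
])

```text
time_s: 8.65
tcp_pos: [0.5181, -0.2371, 0.1773]
eef_rot: [180.0, 0.0, -63.0]
contact_force: [-0.0, -0.6, -1.6]
gripper_width: 0.0162
```

Request:
step_arm([
  [0.01,0,0,0.001,0],
  [0.01,0,0,0.002,0],
])

```text
time_s: 8.9
tcp_pos: [0.5182, -0.2371, 0.1755]
eef_rot: [-180.0, -0.0, -63.0]
contact_force: [0.1, 0.3, -2.0]
gripper_width: 0.0162
```

Request:
step_arm([
  [0.01,0,0,0.0005,0],
  [0.01,0,0,0.001,0],
])

```text
time_s: 9.15
tcp_pos: [0.5181, -0.2371, 0.1745]
eef_rot: [180.0, 0.0, -63.0]
contact_force: [-0.5, 0.2, -2.4]
gripper_width: 0.0162
```

Request:
step_arm([
  [0.01,0,0,0.0007,0],
  [0.01,0,0,0.0014,0],
  [0.01,0,0,0.002,0],
])

```text
time_s: 9.52
tcp_pos: [0.5183, -0.2371, 0.1725]
eef_rot: [-180.0, -0.0, -63.0]
contact_force: [0.3, 0.0, -1.6]
gripper_width: 0.0165
```

Request:
step_arm([
  [0.01,0,0,0.0007,0],
  [0.01,0,0,0.0014,0],
  [0.01,0,0,0.002,0],
])

```text
time_s: 9.9
tcp_pos: [0.5183, -0.2371, 0.1705]
eef_rot: [-180.0, -0.0, -63.0]
contact_force: [0.1, 1.1, -1.7]
gripper_width: 0.0161
```

Request:
step_arm([
  [0.01,0,0,0.001,0],
  [0.01,0,0,0.002,0],
  [0.01,0,0,0.003,0],
])

```text
time_s: 10.28
tcp_pos: [0.5182, -0.2371, 0.1675]
eef_rot: [-180.0, -0.0, -63.0]
contact_force: [1.2, 0.3, -1.4]
gripper_width: 0.0163
```

Request:
step_arm([
  [0.01,0,0,0.002,0],
  [0.01,0,0,0.004,0],
  [0.01,0,0,0.006,0],
  [0.01,0,0,0.008,0],
])

```text
time_s: 10.78
tcp_pos: [0.5182, -0.2371, 0.1594]
eef_rot: [-180.0, -0.0, -63.0]
contact_force: [0.6, 0.7, -0.6]
gripper_width: 0.0157
```

Request:
step_arm([
  [0.01,0,0,0.002,0],
  [0.01,0,0,0.004,0],
  [0.01,0,0,0.006,0],
  [0.01,0,0,0.008,0],
])

```text
time_s: 11.28
tcp_pos: [0.5182, -0.2371, 0.1514]
eef_rot: [-180.0, -0.0, -63.0]
contact_force: [1.8, 0.8, -0.7]
gripper_width: 0.0162
```

Request:
step_arm([
  [0.01,0,0,0.002,0],
  [0.01,0,0,0.004,0],
  [0.01,0,0,0.006,0],
  [0.01,0,0,0.008,0],
])

```text
time_s: 11.78
tcp_pos: [0.5182, -0.2371, 0.1434]
eef_rot: [-180.0, -0.0, -63.0]
contact_force: [1.3, 2.1, -0.3]
gripper_width: 0.0163
```

```bash
python3 - <<'E'
from m import *
c=capture("scene");crop(c,390,163,40,35,9,"b3.png")
st()
E
```

```text
t 11.82 tcp [ 0.5181 -0.2371  0.1431] rot [ 1.800e+02  1.000e-02 -6.296e+01] F [ 1.85  1.59 -1.5 ] w 0.0164
```

View pics/b3.png

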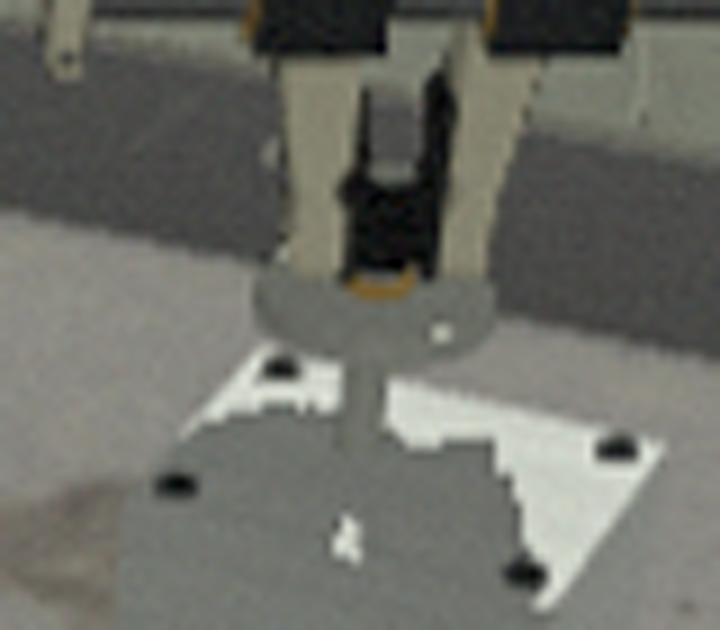

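The rod is inside the bore: disc at crop (375,310), rod entering at (362,430). I'll relieve the small side force, soften the grip so it would slip rather than press hard, and feel for the bottom.

Request:
step_arm([
  [0.01,-0.0001,-0.0002,0,0],
  [0.01,-0.0002,-0.0004,0.0005,0],
  [0.01,-0.0002,-0.0004,0.001,0],
], newtons=10)

```text
time_s: 12.2
tcp_pos: [0.5182, -0.2368, 0.1424]
eef_rot: [180.0, 0.0, -63.0]
contact_force: [1.5, 0.9, -1.9]
gripper_width: 0.0162
```

Request:
step_arm([
  [0.01,0,0,0.0005,0],
  [0.01,0,0,0.001,0],
])

```text
time_s: 12.45
tcp_pos: [0.5183, -0.2368, 0.1414]
eef_rot: [180.0, 0.0, -63.0]
contact_force: [0.0, 0.7, -1.1]
gripper_width: 0.0165
```

Request:
step_arm([
  [0.01,0,0,0.0005,0],
  [0.01,0,0,0.001,0],
])

```text
time_s: 12.7
tcp_pos: [0.5183, -0.2368, 0.1404]
eef_rot: [180.0, 0.0, -63.0]
contact_force: [1.4, 0.4, -2.3]
gripper_width: 0.0165
```

Request:
step_arm([
  [0.01,0,0,0.0005,0],
  [0.01,0,0,0.001,0],
])

```text
time_s: 12.95
tcp_pos: [0.5184, -0.2367, 0.1394]
eef_rot: [180.0, 0.0, -63.0]
contact_force: [-0.4, 0.7, -1.3]
gripper_width: 0.0166
```

Request:
step_arm([
  [0.01,0,0,0.0005,0],
  [0.01,0,0,0.001,0],
])

```text
time_s: 13.2
tcp_pos: [0.5184, -0.2368, 0.1385]
eef_rot: [180.0, 0.0, -63.0]
contact_force: [1.3, 0.5, -1.7]
gripper_width: 0.0162
```

Request:
step_arm([
  [0.01,0,0,0.0005,0],
  [0.01,0,0,0.001,0],
])

```text
time_s: 13.45
tcp_pos: [0.5184, -0.2368, 0.1374]
eef_rot: [180.0, 0.0, -63.0]
contact_force: [0.9, 0.2, -1.1]
gripper_width: 0.0165
```

Request:
step_arm([
  [0.01,0,0,0.0005,0],
  [0.01,0,0,0.001,0],
])

```text
time_s: 13.7
tcp_pos: [0.5188, -0.237, 0.1371]
eef_rot: [-180.0, -0.1, -62.9]
contact_force: [0.2, 0.6, 5.6]
gripper_width: 0.0166
```

Request:
step_arm([
  [0.01,0,0,0.0005,0],
  [0.01,0,0,0.001,0],
])

```text
time_s: 13.95
tcp_pos: [0.5193, -0.2372, 0.137]
eef_rot: [-179.9, -0.1, -62.9]
contact_force: [-0.3, 0.3, 11.7]
gripper_width: 0.0168
```

Contact: 5.6 N, then 11.7 N, at TCP z of about 0.137, so the bottom is about 39 mm deep. I'll unload and release.

Request:
step_arm([
  [0.01,0,0,-0.0006,0],
  [0.01,0,0,-0.0012,0],
  [0.01,0,0,-0.0018,0],
  [0.01,0,0,-0.0018,0],
])

```text
time_s: 14.45
tcp_pos: [0.5185, -0.2367, 0.1372]
eef_rot: [-180.0, 0.0, -63.0]
contact_force: [0.3, 0.6, 1.4]
gripper_width: 0.0165
```

Request:
step_arm([
  [0.02,0,0,0,0],
  [0.025,0,0,0,0],
  [0.034,0,0,0,0],
  [0.034,0,0,0,0],
  [0.034,0,0,0,0],
])

```text
time_s: 15.08
tcp_pos: [0.5184, -0.2368, 0.1373]
eef_rot: [180.0, 0.0, -63.0]
contact_force: [-0.0, 0.6, 0.1]
gripper_width: 0.0342
```

```bash
python3 - <<'E'
from m import *
c=capture("scene");crop(c,390,160,40,35,9,"b4.png")
st()
E
```

```text
t 15.12 tcp [ 0.5184 -0.2367  0.1373] rot [180.     0.   -62.96] F [0.55 0.36 0.68] w 0.0338
```

View pics/b4.png

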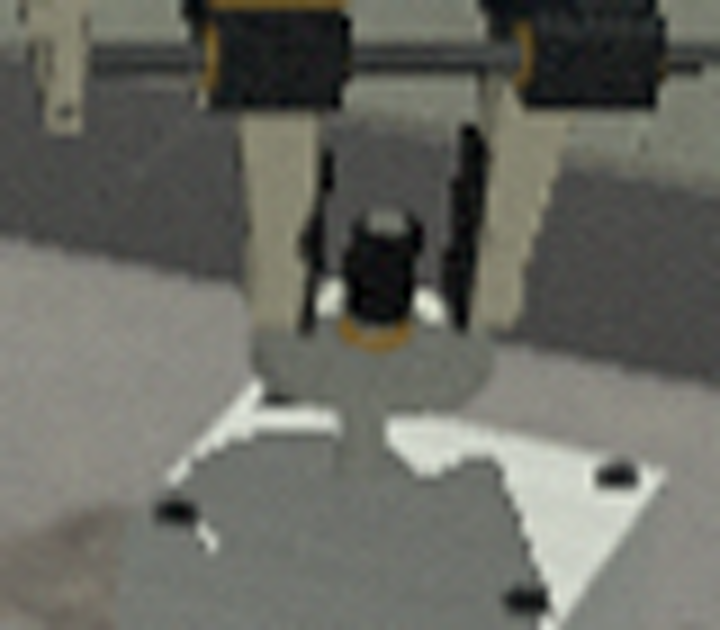

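The gauge stands released, with the knob at crop (380,265) centred between the fingers at (315) and (462) and the disc well above the face. Next I'll push the disc: about 6.5 mm to contact, then about 29 mm of travel.

Request:
step_arm([
  [0.034,0,0,0,0],
  [0.034,0,0,0.002,0],
  [0.034,0,0,0.004,0],
  [0.034,0,0,0.005,0],
])

```text
time_s: 15.62
tcp_pos: [0.5183, -0.2367, 0.132]
eef_rot: [180.0, 0.0, -63.0]
contact_force: [0.1, 0.2, 0.6]
gripper_width: 0.0341
```

Request:
step_arm([
  [0.034,0,0,0.001,0],
  [0.034,0,0,0.002,0],
  [0.034,0,0,0.003,0],
  [0.034,0,0,0.004,0],
])

```text
time_s: 16.12
tcp_pos: [0.5186, -0.2368, 0.1285]
eef_rot: [-180.0, -0.0, -63.0]
contact_force: [-0.7, 0.1, 3.1]
gripper_width: 0.0341
```

Request:
step_arm([
  [0.034,0,0,0.0015,0],
  [0.034,0,0,0.003,0],
  [0.034,0,0,0.0045,0],
  [0.034,0,0,0.006,0],
])

```text
time_s: 16.62
tcp_pos: [0.5185, -0.2367, 0.1222]
eef_rot: [-180.0, -0.0, -63.0]
contact_force: [-0.6, -0.4, 3.5]
gripper_width: 0.0343
```

Request:
step_arm([
  [0.034,0,0,0.0015,0],
  [0.034,0,0,0.003,0],
  [0.034,0,0,0.0045,0],
  [0.034,0,0,0.006,0],
])

```text
time_s: 17.12
tcp_pos: [0.5185, -0.2368, 0.1162]
eef_rot: [-180.0, -0.0, -63.0]
contact_force: [-0.5, -0.0, 3.5]
gripper_width: 0.0343
```

```bash
python3 - <<'E'
from m import *
c=capture("scene");crop(c,390,160,40,35,9,"b5.png")
st()
E
```

```text
t 17.18 tcp [ 0.5184 -0.2367  0.116 ] rot [ 1.800e+02  1.000e-02 -6.296e+01] F [-0.76  0.05  2.64] w 0.034
```

View pics/b5.png

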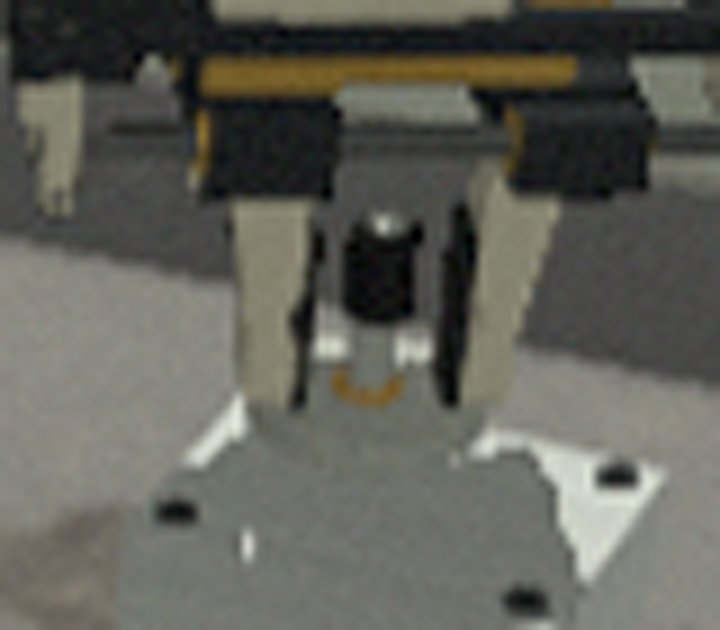

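The disc slides down at about 3.5 N while the knob stays put at crop (380,270).

Request:
step_arm([
  [0.034,0,0,0.0015,0],
  [0.034,0,0,0.003,0],
  [0.034,0,0,0.0045,0],
  [0.034,0,0,0.006,0],
  [0.034,0,0,0.0075,0],
])

```text
time_s: 17.8
tcp_pos: [0.5184, -0.2367, 0.1087]
eef_rot: [-180.0, -0.0, -63.0]
contact_force: [0.0, 0.6, 4.2]
gripper_width: 0.0339
```

Request:
step_arm([
  [0.034,0,0,0.001,0],
  [0.034,0,0,0.002,0],
  [0.034,0,0,0.003,0],
])

```text
time_s: 18.18
tcp_pos: [0.5184, -0.2367, 0.1057]
eef_rot: [-180.0, -0.0, -63.0]
contact_force: [0.2, 1.6, 3.7]
gripper_width: 0.0339
```

Request:
step_arm([
  [0.034,0,0,0.0005,0],
  [0.034,0,0,0.001,0],
])

```text
time_s: 18.42
tcp_pos: [0.5184, -0.2368, 0.1048]
eef_rot: [180.0, -0.0, -63.0]
contact_force: [1.3, -0.0, 3.8]
gripper_width: 0.034
```

Request:
step_arm([
  [0.034,0,0,0.0005,0],
  [0.034,0,0,0.001,0],
])

```text
time_s: 18.68
tcp_pos: [0.5184, -0.2368, 0.1038]
eef_rot: [-180.0, -0.0, -63.0]
contact_force: [0.2, 0.3, 3.5]
gripper_width: 0.0339
```

Request:
step_arm([
  [0.034,0,0,0.0005,0],
  [0.034,0,0,0.001,0],
])

```text
time_s: 18.92
tcp_pos: [0.5184, -0.2368, 0.1027]
eef_rot: [180.0, 0.0, -63.0]
contact_force: [0.3, -0.9, 3.1]
gripper_width: 0.0341
```

Request:
step_arm([
  [0.034,0,0,0.0005,0],
  [0.034,0,0,0.001,0],
])

```text
time_s: 19.18
tcp_pos: [0.5185, -0.2367, 0.1023]
eef_rot: [-180.0, -0.0, -62.9]
contact_force: [-2.1, 2.9, 11.9]
gripper_width: 0.0339
```

Request:
step_arm([
  [0.034,0,0,0,0],
])

```text
time_s: 19.3
tcp_pos: [0.5184, -0.2368, 0.1023]
eef_rot: [-180.0, -0.0, -62.9]
contact_force: [-1.2, 1.1, 9.5]
gripper_width: 0.034
```

Request:
step_arm([
  [0.034,0,0,0.0003,0],
  [0.034,0,0,0.0006,0],
])

```text
time_s: 19.55
tcp_pos: [0.5184, -0.2368, 0.1023]
eef_rot: [-180.0, -0.0, -62.9]
contact_force: [-4.0, 4.2, 15.7]
gripper_width: 0.0342
```

Request:
step_arm([
  [0.034,0,0,0,0],
  [0.034,0,0,0,0],
  [0.034,0,0,0,0],
])

```text
time_s: 19.92
tcp_pos: [0.5185, -0.2368, 0.1023]
eef_rot: [-180.0, -0.0, -62.9]
contact_force: [-2.6, 2.6, 12.7]
gripper_width: 0.0341
```

Request:
step_arm([
  [0.034,0,0,0,0],
  [0.034,0,0,0,0],
  [0.034,0,0,0,0],
  [0.034,0,0,0,0],
  [0.034,0,0,0,0],
])

```text
time_s: 20.55
tcp_pos: [0.5185, -0.2368, 0.1023]
eef_rot: [-180.0, -0.0, -62.9]
contact_force: [-2.8, 3.2, 14.6]
gripper_width: 0.0337
```

Request:
step_arm([
  [0.034,0,0,0,0],
  [0.034,0,0,0,0],
  [0.034,0,0,0,0],
  [0.034,0,0,0,0],
])

```text
time_s: 21.05
tcp_pos: [0.5185, -0.2368, 0.1023]
eef_rot: [-180.0, -0.0, -62.9]
contact_force: [-2.8, 2.5, 13.3]
gripper_width: 0.0343
```

The press held at about 13.5 N for 1.5 s. Now I'll lift away straight up.

Request:
step_arm([
  [0.034,0,0,-0.001,0],
  [0.034,0,0,-0.004,0],
  [0.04,0,0,-0.012,0],
  [0.04,0,0,-0.03,0],
  [0.04,0,0,-0.055,0],
])

```text
time_s: 21.68
tcp_pos: [0.5178, -0.2367, 0.1563]
eef_rot: [179.9, 0.1, -63.0]
contact_force: [0.4, -0.0, 0.3]
gripper_width: 0.0401
```

Request:
step_arm([
  [0.04,0,0,-0.05,0],
  [0.04,0,0.05,-0.09,0],
  [0.04,-0.06,0.05,-0.09,0],
  [0.04,-0.12,0.05,-0.09,0],
  [0.04,-0.17,0.05,-0.09,0],
])

```text
time_s: 22.3
tcp_pos: [0.3951, -0.1072, 0.2465]
eef_rot: [-180.0, 0.0, -63.0]
contact_force: [0.9, 1.3, 0.3]
gripper_width: 0.0403
```

```bash
python3 - <<'E'
from m import *
st()
c=capture("scene");t=capture("top")
a=cv2.resize(c["image"][130:210,350:440,::-1],None,fx=4.4,fy=5,interpolation=2)
b=cv2.resize(t["image"][240:320,425:515,::-1],None,fx=4.4,fy=5,interpolation=2)
cv2.imwrite("pics/f.png",np.hstack([a,b]))
cv2.imwrite("pics/ft.png",t["image"][:,:,::-1])
for n,k in(("scene",c),("top",t)):
    P=cloud(k);q=P.reshape(-1,3);q=q[np.hypot(q[:,0]-.518,q[:,1]+.237)<.036]
    h=q[(q[:,2]>.072)&(q[:,2]<.092)];print(n,"z hist",np.histogram(h[:,2],np.arange(.072,.093,.002))[0]);print("knob",np.nanmax(q[:,2]),q[q[:,2]>.136].mean(0))
    for l in("gear","bottle","cross_block","stop","gauge"):print(l,[(round(float(d["p"]),2),np.round(d["location"],4)) for d in spotter.tip_of(n,l)])
st()
E
```

```text
t 22.3 tcp [ 0.3951 -0.1072  0.2465] rot [-179.97    0.    -63.03] F [0.88 1.31 0.3 ] w 0.0403
scene z hist [ 20  56  36  18  66 154  38   9   6   3]
knob 0.1444359923338513 [ 0.51476173 -0.23293017  0.14071524]
gear [(0.82, array([ 0.5798, -0.0085,  0.0016]))]
bottle [(0.81, array([ 0.705 ,  0.0553, -0.0012]))]
cross_block [(0.79, array([ 0.4361,  0.0157, -0.002 ]))]
stop [(0.73, array([ 0.5206, -0.2393,  0.08  ])), (0.61, array([0.4563, 0.1982, 0.0436])), (0.4, array([0.5711, 0.3224, 0.0458]))]
gauge [(0.79, array([ 0.5167, -0.237 ,  0.0351])), (0.65, array([0.4528, 0.2013, 0.0033]))]
top z hist [143 126  36  61 293 233  67   7   1   4]
knob 0.14534422490261278 [ 0.51790511 -0.2357897   0.14092016]
gear [(0.89, array([ 0.5786, -0.0057, -0.0007]))]
bottle [(0.75, array([ 0.7043,  0.0517, -0.0008])), (0.53, array([0.5742, 0.2125, 0.0027])), (0.53, array([ 0.5797, -0.0068,  0.0012]))]
cross_block [(0.64, array([0.436 , 0.0083, 0.0013]))]
stop [(0.76, array([0.4541, 0.198 , 0.0443])), (0.62, array([0.5717, 0.3212, 0.0485])), (0.61, array([ 0.521 , -0.2373,  0.0776]))]
gauge [(0.95, array([ 0.5182, -0.2376,  0.0395])), (0.78, array([ 0.5755,  0.319 , -0.0038])), (0.73, array([ 0.4587,  0.2024, -0.0007]))]
t 22.9 tcp [ 0.3967 -0.1087  0.2459] rot [ 1.7994e+02  1.0000e-02 -6.3040e+01] F [ 0.49  0.41 -0.25] w 0.0401
```

View pics/f.png

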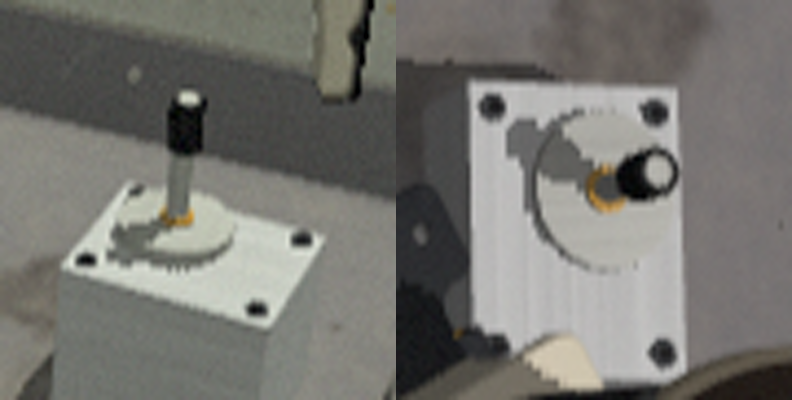

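The left view shows the gauge standing with its disc flat on the face (crop (180,230)), and the right view shows the disc clear of the corner screws. The bystanders haven't moved. I'll settle the arm, then hand in.

Request:
step_arm([
  [0.04,0,0,0,0],
  [0.04,0,0,0,0],
])

```text
time_s: 23.15
tcp_pos: [0.3966, -0.1082, 0.2461]
eef_rot: [180.0, 0.0, -63.0]
contact_force: [0.5, -0.6, 0.8]
gripper_width: 0.0399
```

```bash
python3 -c "
from h import *
print(workorder.close_job());st()"
```

```text
the job is handed in; nothing more can be done
None
the job is handed in; nothing more can be done
```

The job is done and handed in at about 23 s; no verdict was reported. I lifted the largest gauge out of the blue stand by its knob and lowered it into the bore. It touched bottom about 39 mm down with about 13 N at most, and I unloaded and released it there. Then I pushed the stop down onto the face, held it at about 13–15 N at the tool for 1.5 s, and lifted clear.

**Last checks:**
- **Gauge:** it stands upright in the bore. The tip is about 36–39 mm below the mouth and the knob top is at about 0.142 m, as expected.
- **Stop:** the disc lies flat on the face, clear of the screws. Its top reads 0.080–0.084 m in depth, where 0.083 m is expected.
- **Bystanders:** the gear, bottle and cross-drilled block are where they were, within the detector's scatter.

**Uncertain or in disagreement:**
- The two cameras disagreed by 2–3 mm on the bore's position. I resolved that from the rod and bore in one image.
- The force on the face was not measured directly. It can differ from the tool force by the stop's sliding friction of 3–5 N, which puts it at roughly 9–15 N or a little more. One reading at the tool reached 15.7 N.
- The stop detector placed the stop's underside at 0.078–0.080 m against the true 0.075 m. That is roughly its stated error, and the depth image and the force contact both say it is seated.

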